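Zero the scale and lift off the stone tray

TASK

The wooden stone tray stands on the weighing scale: with it standing there, switch the scale on with the green key and then zero it with the blue key, pressing each fully down and letting it up, and leave the orange key alone. Then lift the tray by its bar handle, so that the scale reads its weight as a minus, keeping it level all the way so the stones and the ring stay inside. Finish while still holding it, steady and level in the air over the pan, with its underside about 10 cm above the pan, and do not disturb the other things on the desk.

Things in the scene. Friction and masses are not known exactly. Their poses are not given: they have to be found in the camera images.
- scale: fixed white bench scale, 280 (x) x 200 (y) x 36 mm high; origin at the centre of its underside on the desk, x from the key edge (near the robot) towards the pan. Three keys lie in a row along y near its front edge, at x = -110 mm and y = -48, 0 and +48 mm, in any order; between them and the pan lies a flat display, and the round steel pan is centred at x = +40 mm
- pan_top (a point): centre of the top face of the round steel pan, 150 mm across, 55 mm above the desk
- green_key_top (a point): centre of the top face of the green key (on/off), 52 mm above the desk and 10 mm above its grey collar when up; moves down with it
- blue_key_top (a point): centre of the top face of the blue key (zero), 52 mm above the desk and 10 mm above its grey collar when up; moves down with it
- orange_key_top (a point): centre of the top face of the orange key (units, to be left alone), 52 mm above the desk and 10 mm above its grey collar when up; moves down with it
- green_key (a joint): round green push key, 26 mm across; the joint reads 0 when up and 0.006 (m) when fully down, which takes 4 N straight down; it springs back up when let go
- blue_key (a joint): round blue push key, 26 mm across; the joint reads 0 when up and 0.006 (m) when fully down, which takes 4 N straight down; it springs back up when let go
- orange_key (a joint): round orange push key, 26 mm across; the joint reads 0 when up and 0.006 (m) when fully down, which takes 4 N straight down; it springs back up when let go
- tray: loose wooden tray, 110 x 110 mm, rim 22 mm high, 4 mm walls, four compartments, 0.15 to 0.35 kg; origin at the centre of its underside, z up; it stands on the pan at any yaw within 0.6 rad of the scale's. A bar handle runs along its y from wall to wall above the middle, on two end posts
- tray_grip (a point): middle of the tray's bar handle, 70 mm above the tray's underside; the bar is 14 mm wide (tray x), 18 mm high and 111 mm long (tray y), with 39 mm free between its underside and the rim
- amber_stone_mid (a point): centre of a loose amber stone, 28 mm across, 11 mm high, lying in the tray
- violet_stone_mid (a point): centre of a loose violet stone, 26 mm across, 12 mm high, lying in the tray
- silver_ring_mid (a point): centre of a loose silver finger ring, 23 mm across, 7 mm high, lying flat in the tray
- red_pliers: loose pliers with red handles, 135 mm long, 60 mm wide, 13 mm high, lying beside the scale; origin at the middle of the underside
- blue_pliers: loose pliers with blue handles, 135 mm long, 60 mm wide, 13 mm high, lying beside the scale; origin at the middle of the underside
- wire_spool: loose copper wire spool, 52 mm across, 36 mm high, standing behind the scale; origin at the centre of its underside
- bead_jar: loose green glass jar with a black cap, 46 mm across, 55 mm high, standing behind the scale; origin at the centre of its underside
- brush_cup: loose white cup of brushes beside the scale, 72 mm across, 160 mm high with the brushes; origin at the centre of its underside
- tape_roll: loose yellow tape roll lying beside the scale, 68 mm across, 19 mm high; origin at the centre of its underside

How it is judged:
On the way, in this order (a step that is already met when the one before it is completed fails the run):
1. the green key is pressed fully down alone, with the tray standing on the scale (value of joint green_key above 0.0045 m and value of joint blue_key below 0.002 m and contact force between tray and scale above 0.5 N), for 0.05 s.
2. then the blue key is pressed fully down alone, with the tray still standing on the scale (value of joint blue_key above 0.0045 m and value of joint green_key below 0.002 m and contact force between tray and scale above 0.5 N), for 0.05 s.
3. then all keys are up and the tray is lifted clear of the scale in the gripper (value of joint each of green_key, blue_key, orange_key below 0.002 m and z of tray_grip in the frame of pan_top above 0.1 m and contact force between tray and scale below 0.05 N and contact force between the fingers and tray above 0.5 N), for 0.1 s.
At the end, for the whole second after the job is handed in: The gripper holds the tray with nothing else carrying it: its underside 60 to 150 mm above the pan, its middle within 60 mm of the pan's centre seen from above, tilted less than 0.15 rad, moving slower than 30 mm/s and 0.2 rad/s, both stones and the ring in it, and all three keys up (value of joint each of green_key, blue_key, orange_key below 0.002 m and z of tray_grip in the frame of pan_top between 0.13 and 0.22 m and horizontal distance between tray_grip and pan_top below 0.06 m and angle between tray's own z axis and vertical below 0.15 rad and linear speed of tray below 0.03 m/s and angular speed of tray below 0.2 rad/s and contact force between the fingers and tray above 0.5 N and contact force between tray and scale below 0.05 N and distance between each of amber_stone_mid, violet_stone_mid, silver_ring_mid and tray below 0.075 m and z of each of amber_stone_mid, violet_stone_mid, silver_ring_mid in the frame of tray above 0 m); the arm keeps its last pose, push and grip.
It fails at once if the orange key is pressed (value of joint orange_key above 0.003 m).
It fails at once if the tray is tipped by more than 0.35 rad (angle between tray's own z axis and vertical above 0.35 rad).
It fails at once if another thing on the desk is moved by more than 30 mm (distance of any of red_pliers, blue_pliers, wire_spool, bead_jar, brush_cup, tape_roll from where it was at the start of the episode above 0.03 m).
It also fails if it takes over 48 s, if anything falls off the work surface, if the arm or the gripper's body presses on something with over 40 N, if the wrist force passes 120 N, or if a joint passes its speed limit or range.

ROBOT

A 6-joint arm with a two-finger parallel gripper is mounted at the origin on the work surface. World frame = base frame: x ahead of the robot, y to its left, z up, the work surface at z = 0. Lengths are in m, angles in rad, forces in N, time in s.
With the tool pointing down it reaches from about 0.375 to 0.9 m from the base axis. Payload 3.1 kg.
Tool frame: the origin (TCP) lies between the finger pads; the fingertips stand 22 mm ahead of it and the grasp point (between the pads) lies 3 mm ahead of it; z points along the fingers, y is the line along which they close (so a half turn about z gives the same grasp; the last joint's range is limited). The gripper opens to 87 mm and grips with 3 to 60 N. Pads are 19 mm wide; open, the fingers measure 117 mm over their backs; the gripper's body (75 mm by 190 mm) begins 51 mm behind the grasp point.
Start: joints at [-1.351, 0.527, 1.433, -0, 1.181, -0.178], TCP at [0.242, -0.576, 0.245] pointing down, gripper open.
Joint ranges: [-3.08, 3.08], [-0.75, 2.2], [0.22, 2.44], [-1.43, 4.57], [0, 2.65], [-2.85, 2.85]. Speed limits (rad/s): [2.79, 2.79, 3.14, 3.14, 3.14, 3.14].

INTERFACE

Orientations are given as a unit quaternion [x, y, z, w].
In Python, from rig import get_obs, camera, get_calibration, hand_in, cut_out gives the robot as it stands.
- The arm moves only by the shell command python3 -m inch 'ROWS' [OPENING] [FORCE]. ROWS is JSON, one flat list of numbers, 6 for each row, row after row: the shift along the tool's x, y, z scaled (see below), then the turn, a rotation vector about the tool's x, y, z scaled (see below). A call has 1 to 20 rows; each row is the pose to reach, as a shift and turn from the pose commanded when the call began, along the tool's axes at that moment; what a row does not reach only later rows make up. The controller multiplies each number of a shift by 0.08 m and each number of a turn by 90 degrees. A row lasts 1/12 s, in which the tool goes at most 41.7 mm and 7.16 degrees, less where a joint would pass 70% of its speed; a pose out of reach is approached as far as the arm can. A call with a number of a shift or a turn outside -1 to 1 is refused whole. A call with a gripper value outside its range is refused whole. OPENING is the finger opening in mm, from 0 to 87, set as the call begins (- or left out, the last holds). The fingers move at their own pace and stop on an object; FORCE is the grip in N (left out, the last holds). Time passes only in rows, so rows that repeat a pose let the fingers close. It gives the time, the measured TCP pose, the force, the opening and the grip force at its end, in the units of the state.
- get_obs(): the state, without advancing time (a new reading comes with each control period).
- camera(name): name is "side" or "top"; returns the picture (400x640x3 uint8, red, green, blue); there is no depth.
- get_calibration(name): a dict with "vertical_fov" (degrees; the focal length in pixels is half the picture's height over the tangent of half this angle, whatever the lens; pixels are square), "cx", "cy" (the principal point, pixels), "T" (4x4, takes a point from camera to world coordinates). Camera axes: x right, y down, z forward; pixel columns grow to the right and rows downward; lengths in m; the calibration is good to about 2 mm. A picture is of the moment at which its call begins. get_calibration takes no time and is no camera call.
- hand_in(): hands the job in; it is judged then, once.
Trained networks look in the newest picture that a camera, given by its name, has taken for a name from the list of things; names that differ only in an ending like _2 or _b are one class to them, and where a whole thing is asked for, a point or a joint stands for the part that bears it (a point fixed in the world has none). Each returns a list of dicts, best first, with "conf" (0 to 1); they miss things now and then, are a little off and sometimes report something else, mostly with a low value. They report only what shows in the picture. A call takes as long as a camera call.
- cut_out(camera, thing): "region" (400x640 bool, what is visible of it) and "bbox" ([left, top, right, bottom] in pixels, round what is visible of it).
The state is a dict: "time": time; "q": joint angles; "joint_velocities": joint speeds; "joint_torque": joint torques, N m; "position": TCP position; "tool_rot": TCP orientation; "ft_force": force on the tool from outside, world axes, zero at the start; "moment": the same for the moment, N m; "grip_width": finger opening in m; "grip_force": force on a finger pad.
Only numpy, scipy, OpenCV 4.12 (cv2) and the standard library are available. Lean on these libraries where they do the work, as an engineer would, in place of code of your own. Each camera call takes 0.05 s, during which the arm holds its last target. There are 200 camera calls.

## Working session

There is one attempt and no reset: what is moved stays moved. The work goes in short steps, Python scripts to look and compute and a shell command to move; the robot and the scene stay as the last step left them, time stands still between calls to the robot, and variables do not carry over. Pictures are saved under pics/ and viewed, at most 10 in all, crops included, and the job is handed in when it is done.

```bash
mkdir -p pics
cat > h.py <<'E'
import numpy as np,cv2
from rig import *
from scipy.spatial.transform import Rotation as R
def ray(n,u,v):
    c=get_calibration(n);f=200/np.tan(np.radians(c["vertical_fov"])/2);T=np.array(c["T"])
    return T[:3,3],T[:3,:3]@np.array([(u-c["cx"])/f,(v-c["cy"])/f,1])
def atz(n,u,v,z):
    o,d=ray(n,u,v);return (o+d*(z-o[2])/d[2]).round(4)
def proj(n,p):
    c=get_calibration(n);f=200/np.tan(np.radians(c["vertical_fov"])/2);T=np.array(c["T"])
    q=T[:3,:3].T@(np.array(p)-T[:3,3]);return (c["cx"]+f*q[0]/q[2],c["cy"]+f*q[1]/q[2])
def row(target,rv=None):
    "shift units in tool axes to TCP target, from measured pose"
    o=get_obs();M=R.from_quat(o["tool_rot"])
    return (M.inv().apply(np.array(target)-o["position"])/0.08).round(3)
E
python3 - <<'E'
from h import *
o=get_obs();print(o["position"],R.from_quat(o["tool_rot"]).as_matrix().round(3),o["ft_force"])
for n in("side","top"):
    cv2.imwrite(f"pics/{n}0.png",camera(n)[:,:,::-1]);print(n,get_calibration(n))
    for t in("green_key_top","blue_key_top","orange_key_top","tray","scale"):
        for d in cut_out(n,t)[:1]:
            m=np.argwhere(d["region"]).mean(0)[::-1];print(t,round(d["conf"],2),m.round(1),d["bbox"],atz(n,*m,.052))
E
```

```text
[ 0.24199643 -0.57552964  0.24357396] [[ 0.922  0.387 -0.   ]
 [ 0.387 -0.922  0.002]
 [ 0.    -0.002 -1.   ]] [ 0.26780093  0.28633532 -0.19341634]
side {'vertical_fov': 55.75380966197649, 'cx': 328.4055724647555, 'cy': 203.79808052808733, 'T': array([[-0.68520768, -0.3931915 ,  0.61309941,  0.16198032],
       [-0.72824888,  0.3559832 , -0.58560186,  0.50061488],
       [ 0.01200059, -0.84774784, -0.53026369,  0.51031944],
       [ 0.        ,  0.        ,  0.        ,  1.        ]])}
green_key_top 0.51 [396.4 265.7] [388.1, 258.1, 404.2, 271.3] [0.4543 0.0481 0.052 ]
blue_key_top 0.27 [346.9 210.4] [311.0, 179.9, 381.9, 240.5] [ 0.6441 -0.0172  0.052 ]
orange_key_top 0.57 [409.4 252.7] [405.0, 246.6, 415.0, 259.4] [4.608e-01 4.000e-04 5.200e-02]
tray 0.93 [347.2 209.9] [313.1, 178.8, 382.8, 238.3] [ 0.6451 -0.0192  0.052 ]
scale 0.94 [363.3 252.8] [279.9, 213.1, 438.3, 304.3] [0.5198 0.0654 0.052 ]
top {'vertical_fov': 42.60059731806493, 'cx': 324.2521726923068, 'cy': 197.52301293537542, 'T': array([[-0.01805048, -0.9949407 ,  0.09882908,  0.51265128],
       [-0.99978945,  0.01892605,  0.00792898,  0.03780083],
       [-0.00975931, -0.09866515, -0.99507283,  1.44036929],
       [ 0.        ,  0.        ,  0.        ,  1.        ]])}
green_key_top 0.48 [328.6 268.2] [323.9, 266.1, 335.0, 274.5] [0.4599 0.0406 0.052 ]
orange_key_top 0.43 [346.5 265.2] [345.8, 263.0, 351.5, 271.5] [ 0.4669 -0.0077  0.052 ]
tray 0.62 [340.  206.1] [318.0, 184.1, 366.9, 229.4] [0.6264 0.0065 0.052 ]
scale 0.95 [338.8 228.2] [298.0, 168.1, 384.9, 284.7] [0.5664 0.0111 0.052 ]
```

View pics/top0.png

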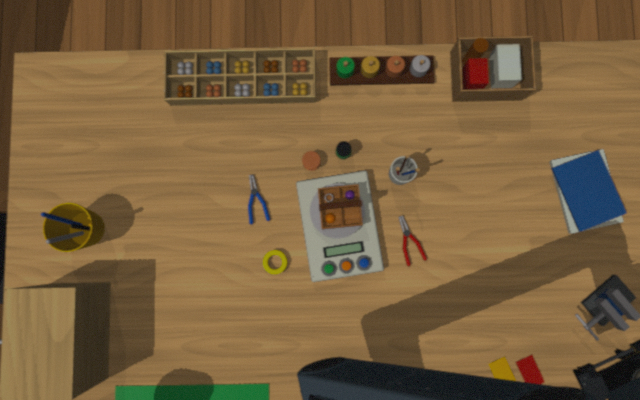

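View pics/side0.png

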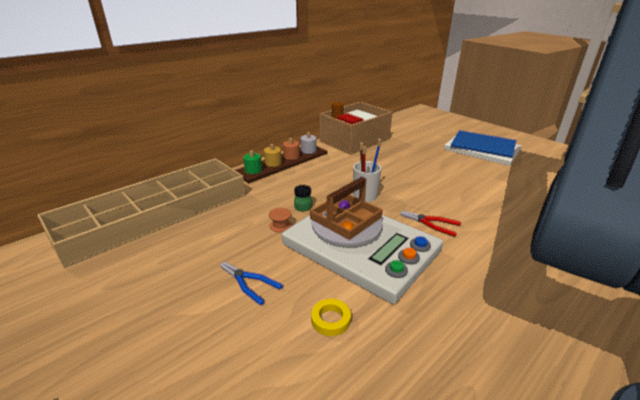

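The top view shows the keys in a row: green at (329,268), orange at (347,266), blue at (364,263). The tray is at about (340,207). The side view agrees, with green at (397,267) and blue at (421,243). Next I'll refine with colour segmentation and zoom in on the tray.

Run:
```python
from h import *
B={"top":(300,250,390,290),"side":(375,230,440,285)}
H={"green":(50,80),"orange":(5,20),"blue":(100,120)}
P={}
for n in B:
    im=cv2.imread(f"pics/{n}0.png");x0,y0,x1,y1=B[n]
    h=cv2.cvtColor(im,cv2.COLOR_BGR2HSV)[y0:y1,x0:x1]
    for k,(a,b) in H.items():
        m=cv2.inRange(h,(a,130,80),(b,255,255))
        c,l,s,ce=cv2.connectedComponentsWithStats(m);i=1+s[1:,4].argmax();u=ce[i]+[x0,y0]
        P[n,k]=u;print(n,k,s[i,4],u.round(1),atz(n,*u,.05))
for k in H:
    (o1,d1),(o2,d2)=ray("top",*P["top",k]),ray("side",*P["side",k])
    s=np.linalg.lstsq(np.c_[d1,-d2],o2-o1,rcond=None)[0];a,b=o1+d1*s[0],o2+d2*s[1];print(k,((a+b)/2).round(4),np.linalg.norm(a-b).round(4))
t=cv2.imread("pics/top0.png")[160:290,290:390];s=cv2.imread("pics/side0.png")[170:300,280:440]
cv2.imwrite("pics/z.png",np.hstack([cv2.resize(t,(400,520),interpolation=2),cv2.resize(s[:,:100],(400,520),interpolation=2)]))
```

```text
top green 56 [328.5 268.3] [0.4595 0.0409 0.05  ]
top orange 564 [349.1 283. ] [ 0.4195 -0.0135  0.05  ]
top blue 65 [363.6 262.5] [ 0.4733 -0.0537  0.05  ]
side green 128 [396.6 265.9] [0.4551 0.0466 0.05  ]
side orange 359 [430.5 273.9] [0.4009 0.0187 0.05  ]
side blue 101 [420.5 241.5] [ 0.4682 -0.0468  0.05  ]
green [0.4591 0.0408 0.044 ] 0.0005
orange [ 0.4174 -0.0146  0.0182] 0.0001
blue [ 0.4728 -0.0543  0.0436] 0.0007
```

View pics/z.png

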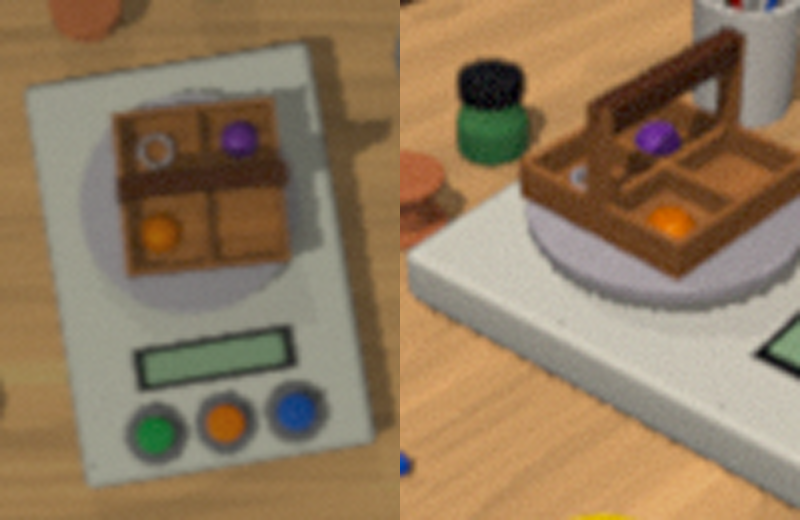

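The keys triangulate cleanly: green is at about (0.460, 0.041), blue at (0.473, -0.054), and scale yaw is about 0.143. In the zoomed top view the bar runs from crop (118,185) to (287,170). Now I'll approach above the green key and work out the bar pose.

```bash
R='[0.306,-0.337,0,0,0,0,0.61,-0.673,0,0,0,0,0.917,-1,0,0,0,0]'
python3 -m inch '[0.306,-0.337,0,0,0,0,0.61,-0.673,0,0,0,0,0.917,-1,0,0,0,0]' 0 20
python3 -m inch '[0.306,-0.337,0,0,0,0,0.61,-0.673,0,0,0,0,0.917,-1,0,0,0,0]'
python3 -m inch '[0.306,-0.337,0,0,0,0,0.61,-0.673,0,0,0,0,0.917,-1,0,0,0,0]'
python3 -m inch '[0.306,-0.337,0,0,0,0,0.61,-0.673,0,0,0,0,0.917,-1,0,0,0,0]'
python3 -m inch '[0.306,-0.337,0,0,0,0,0.61,-0.673,0,0,0,0,0.917,-1,0,0,0,0]'
python3 -m inch '[0.306,-0.337,0,0,0,0,0.61,-0.673,0,0,0,0,0.917,-1,0,0,0,0]'
python3 - <<'E'
from h import *
a,b=atz("top",319.5,206.2,.134),atz("top",361.7,202.5,.134);d=a-b
print(a,b,(a+b)/2,np.linalg.norm(d),"yaw",np.arctan2(-d[0],d[1]))
print(get_obs()["q"],row([.460,.041,.15]))
E
```

```text
time: 0.85
position: [0.2787, -0.473, 0.2443]
tool_rot: [0.98, 0.197, 0.0, -0.0]
ft_force: [-0.1, 0.5, 0.2]
grip_width: 0.0743
grip_force: 0.0
time: 1.1
position: [0.3157, -0.3702, 0.2447]
tool_rot: [0.98, 0.197, 0.0, 0.0]
ft_force: [-0.6, -0.5, 0.4]
grip_width: 0.0549
grip_force: 0.0
time: 1.35
position: [0.3523, -0.268, 0.2448]
tool_rot: [0.98, 0.197, 0.0, 0.0]
ft_force: [0.9, 0.7, 0.2]
grip_width: 0.0349
grip_force: 0.0
time: 1.6
position: [0.389, -0.1658, 0.2449]
tool_rot: [0.98, 0.197, 0.0, 0.0]
ft_force: [1.4, 0.4, -0.4]
grip_width: 0.0146
grip_force: 0.0
time: 1.85
position: [0.4257, -0.0636, 0.2449]
tool_rot: [0.98, 0.197, 0.0, 0.0]
ft_force: [1.1, -0.4, -1.0]
grip_width: 0.0016
grip_force: 0.0
time: 2.1
position: [0.4623, 0.0388, 0.2449]
tool_rot: [0.98, 0.198, 0.0, 0.0]
ft_force: [-0.1, 0.3, -0.9]
grip_width: 0.0007
grip_force: 0.0
[0.6204 0.0608 0.134 ] [ 0.6278 -0.0472  0.134 ] [0.6241 0.0068 0.134 ] 0.10825322166106652 yaw 0.06841159292770367
[-1.57927727e-01  3.11125179e-01  1.82295541e+00 -9.51240003e-05
  1.00679713e+00  1.01485939e+00] [-0.016 -0.038  1.186]
```

```bash
python3 -m inch '[-0.016,-0.038,0.5,0,0,0,-0.016,-0.038,1,0,0,0]'
python3 -m inch '[0,0,0.4,0,0,0,0,0,0.7,0,0,0,0,0,0.9,0,0,0,0,0,0.9,0,0,0,0,0,0.9,0,0,0]'
python3 - <<'E'
from h import *
print(row([.460,.041,.085]))
for n,b in(("top",(290,160,390,290)),("side",(340,170,440,300))):
    cv2.imwrite(f"pics/{n}1.png",camera(n)[b[1]:b[3],b[0]:b[2],::-1])
cv2.imwrite("pics/z1.png",np.hstack([cv2.resize(cv2.imread(f"pics/{n}1.png"),(400,520)) for n in("top","side")]))
E
```

```text
time: 2.27
position: [0.4626, 0.0413, 0.1659]
tool_rot: [0.98, 0.2, 0.004, 0.002]
ft_force: [0.1, -0.3, -0.9]
grip_width: 0.0008
grip_force: 0.0
time: 2.68
position: [0.4595, 0.0392, 0.0921]
tool_rot: [0.98, 0.198, -0.001, -0.0]
ft_force: [0.7, -0.2, 0.2]
grip_width: 0.0002
grip_force: 0.0
[ 0.015 -0.018  0.089]
```

View pics/z1.png

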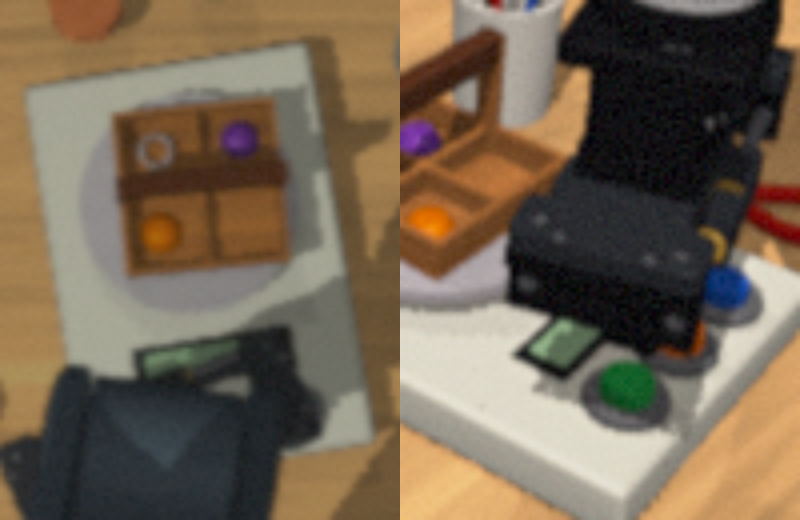

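The side view shows the gripper over the row, but the fingertips look hidden or offset from the green key at crop (628,385). I'll check by projecting the expected tip and key.

Run:
```python
from h import *
o=get_obs();p=np.array(o["position"]);M=R.from_quat(o["tool_rot"])
for nm,q in(("tip",[0,0,.022]),("tcp",[0,0,0]),("body+y",[0,.095,-.048]),("body-y",[0,-.095,-.048])):
    w=p+M.apply(q);print(nm,w.round(3),np.round(proj("side",w),1))
print("key",np.round(proj("side",[.46,.041,.052]),1),np.round(proj("top",[.46,.041,.052]),1))
im=cv2.cvtColor(camera("side"),cv2.COLOR_RGB2BGR)[150:310,300:520];cv2.imwrite("pics/s2.png",cv2.resize(im,(800,582)))
```

```text
tip [0.461 0.039 0.072] [398.  253.5]
tcp [0.461 0.039 0.094] [399.4 243.9]
body+y [ 0.497 -0.049  0.142] [415.1 196.1]
body-y [0.424 0.127 0.141] [386.7 254.2]
key [396.4 262.4] [328.5 268.1]
```

View pics/s2.png

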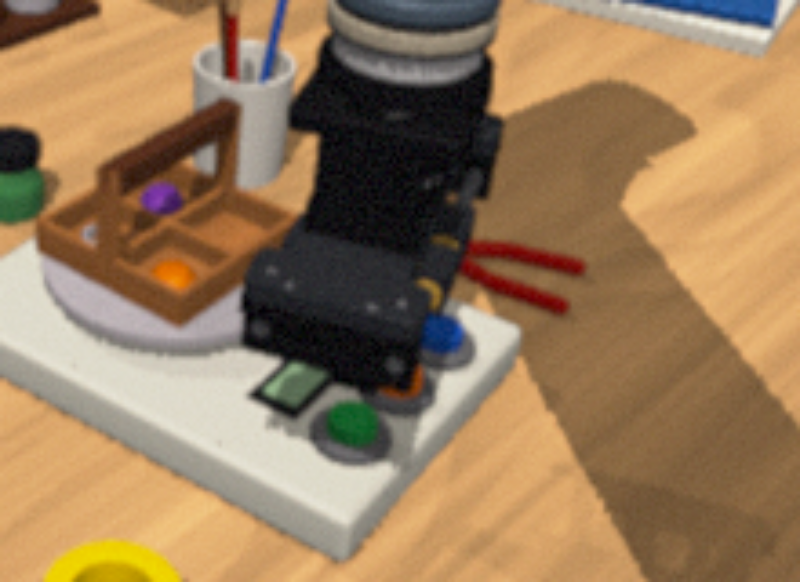

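The body end lands where the projection predicts (crop 315,378), so the gripper simply hides the fingers and the alignment holds. Pressing green.

```bash
python3 -m inch '[0.01,-0.018,0.12,0,0,0,0.01,-0.018,0.22,0,0,0,0.01,-0.018,0.27,0,0,0,0.01,-0.018,0.29,0,0,0]'
python3 -m inch '[0,0,0.04,0,0,0,0,0,0.04,0,0,0]'
```

```text
time: 3.17
position: [0.4604, 0.0408, 0.069]
tool_rot: [0.98, 0.198, 0.001, 0.0]
ft_force: [0.7, 0.0, 3.7]
grip_width: 0.0004
grip_force: 1.8
time: 3.33
position: [0.4604, 0.0408, 0.0681]
tool_rot: [0.98, 0.198, 0.001, 0.0]
ft_force: [-1.7, 0.7, 20.0]
grip_width: 0.0007
grip_force: 10.2
```

Green bottomed out at 20 N. Raising and crossing to blue.

```bash
python3 -m inch '[0,0,-0.2,0,0,0,0,0,-0.45,0,0,0,-0.155,0.4,-0.45,0,0,0,-0.155,0.85,-0.45,0,0,0]'
python3 -m inch '[-0.155,0.308,0,0,0,0,-0.155,0.308,0,0,0,0,-0.155,0.308,0,0,0,0]'
python3 - <<'E'
from h import *
print(row([.473,-.054,.0685]))
E
```

```text
time: 3.67
position: [0.4717, -0.0252, 0.1028]
tool_rot: [0.98, 0.2, -0.002, -0.001]
ft_force: [0.2, -0.1, -1.9]
grip_width: 0.0004
grip_force: 0.0
time: 3.92
position: [0.4724, -0.0553, 0.1019]
tool_rot: [0.981, 0.196, -0.0, -0.0]
ft_force: [0.1, 0.4, -0.2]
grip_width: 0.0006
grip_force: 0.0
[ 0.013 -0.012  0.418]
```

```bash
python3 -m inch '[0.01,-0.012,0.2,0,0,0,0.01,-0.012,0.33,0,0,0,0.01,-0.012,0.39,0,0,0,0.01,-0.012,0.41,0,0,0,0.01,-0.012,0.435,0,0,0,0.01,-0.012,0.435,0,0,0]'
```

```text
time: 4.42
position: [0.4719, -0.0516, 0.0683]
tool_rot: [0.98, 0.198, -0.001, -0.001]
ft_force: [-2.3, 1.8, 7.9]
grip_width: 0.0005
grip_force: 4.1
```

```bash
python3 -m inch '[0,0,0.025,0,0,0,0,0,0.025,0,0,0]'
python3 -m inch '[0,0,-0.4,0,0,0,0,0,-0.8,0,0,0,0,0,-1,0,0,0]' 60
python3 -m inch '[0,0,-0.4,0,0,-0.08,0,0,-0.7,0,0,-0.16,0,0,-0.7,0,0,-0.24,0,0,-0.7,0,0,-0.32,0,0,-0.7,0,0,-0.4,0,0,-0.7,0,0,-0.48,0,0,-0.7,0,0,-0.56,0,0,-0.7,0,0,-0.64,0,0,-0.7,0,0,-0.72,0,0,-0.7,0,0,-0.79,0,0,-0.7,0,0,-0.79]'
python3 - <<'E'
from h import *
o=get_obs();y=R.from_quat(o["tool_rot"]).as_matrix()[:,1];print("tool y yaw",np.arctan2(y[1],y[0]),row([.624,.007,.204]))
E
```

```text
time: 4.58
position: [0.4719, -0.0517, 0.068]
tool_rot: [0.98, 0.198, -0.001, -0.001]
ft_force: [-4.9, 2.1, 23.6]
grip_width: 0.0003
grip_force: 12.2
time: 4.83
position: [0.474, -0.0525, 0.1482]
tool_rot: [0.98, 0.198, 0.001, 0.001]
ft_force: [-0.2, -0.2, 0.5]
grip_width: 0.013
grip_force: 0.0
time: 5.75
position: [0.4727, -0.0522, 0.2015]
tool_rot: [0.682, 0.732, -0.0, -0.0]
ft_force: [-0.3, -0.5, -0.7]
grip_width: 0.0594
grip_force: 0.0
tool y yaw 0.07069298362072733 [ 0.605  1.939 -0.032]
```

Both keys are done (23.6 N on blue) and the tool is aligned with the bar's yaw. Moving above the bar.

```bash
python3 -m inch '[0.1,0.33,0,0,0,0,0.2,0.66,0,0,0,0,0.303,0.97,0,0,0,0]' 70
python3 -m inch '[0.1,0.33,0,0,0,0,0.2,0.66,0,0,0,0,0.303,0.97,0,0,0,0,0.303,0.97,0,0,0,0,0.303,0.97,0,0,0,0]'
python3 - <<'E'
from h import *
print(row([.624,.007,.128]))
for p in([.6204,.0608,.134],[.6278,-.0472,.134]): print(np.round(proj("side",p),1),"expect ~(330,194),(364,178)")
im=cv2.cvtColor(camera("side"),cv2.COLOR_RGB2BGR)[130:260,290:450];cv2.imwrite("pics/s3.png",cv2.resize(im,(736,598)))
E
```

```text
time: 6.0
position: [0.5497, -0.0228, 0.2017]
tool_rot: [0.684, 0.729, 0.0, 0.0]
ft_force: [0.2, -0.4, 0.2]
grip_width: 0.0685
grip_force: 0.0
time: 6.42
position: [0.6252, 0.007, 0.201]
tool_rot: [0.683, 0.731, -0.0, -0.0]
ft_force: [-0.9, -0.5, 0.1]
grip_width: 0.0695
grip_force: 0.0
[ 0.001 -0.014  0.913]
[329.3 194.7] expect ~(330,194),(364,178)
[363.7 176.1] expect ~(330,194),(364,178)
```

View pics/s3.png

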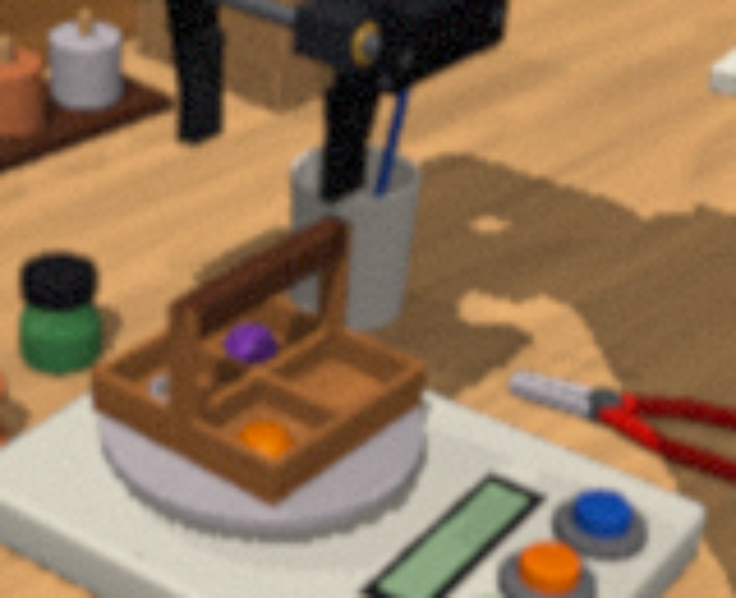

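The open fingers, with tips at crop (200,135) and (345,195), straddle the bar centred near (260,270). The bar projection agrees with the picture to about 2 px. Descending and gripping.

```bash
python3 -m inch '[0,-0.014,0.25,0,0,0,0,-0.014,0.5,0,0,0,0,-0.014,0.72,0,0,0,0,-0.014,0.87,0,0,0,0,-0.014,0.913,0,0,0,0,-0.014,0.913,0,0,0]'
python3 -m inch '[0,0,0,0,0,0,0,0,0,0,0,0,0,0,0,0,0,0,0,0,0,0,0,0,0,0,0,0,0,0,0,0,0,0,0,0,0,0,0,0,0,0,0,0,0,0,0,0,0,0,0,0,0,0,0,0,0,0,0,0]' 0 45
```

```text
time: 6.97
position: [0.6223, 0.0057, 0.1274]
tool_rot: [0.683, 0.73, -0.001, -0.001]
ft_force: [0.4, 0.5, -0.2]
grip_width: 0.0701
grip_force: 0.0
time: 7.8
position: [0.6238, 0.0058, 0.1283]
tool_rot: [0.683, 0.731, 0.0, 0.0]
ft_force: [0.4, -0.4, -1.2]
grip_width: 0.0139
grip_force: 45.0
```

```bash
python3 -m inch '[0,0,-0.04,0,0,0,0,0,-0.1,0,0,0,0,0,-0.18,0,0,0,0,0,-0.27,0,0,0,0,0,-0.36,0,0,0,0,0,-0.45,0,0,0,0,0,-0.54,0,0,0,0,0,-0.62,0,0,0,0,0,-0.68,0,0,0,0,0,-0.72,0,0,0]'
python3 -m inch '[0,0,-0.06,0,0,0,0,0,-0.14,0,0,0,0,0,-0.23,0,0,0,0,0,-0.32,0,0,0,0,0,-0.41,0,0,0,0,0,-0.47,0,0,0,0,0,-0.51,0,0,0,0,0,-0.53,0,0,0,0,0,-0.53,0,0,0,0,0,-0.53,0,0,0,0,0,-0.53,0,0,0,0,0,-0.53,0,0,0]'
python3 - <<'E'
from h import *
im=cv2.cvtColor(camera("side"),cv2.COLOR_RGB2BGR)[110:300,270:480];cv2.imwrite("pics/s4.png",cv2.resize(im,(630,570)))
E
```

```text
time: 8.63
position: [0.6239, 0.0058, 0.1869]
tool_rot: [0.683, 0.731, 0.0, 0.0]
ft_force: [0.4, -0.4, -1.9]
grip_width: 0.0138
grip_force: 45.0
time: 9.63
position: [0.6234, 0.0059, 0.2278]
tool_rot: [0.683, 0.731, -0.0, -0.0]
ft_force: [-0.6, 0.3, -1.3]
grip_width: 0.0137
grip_force: 45.0
```

View pics/s4.png

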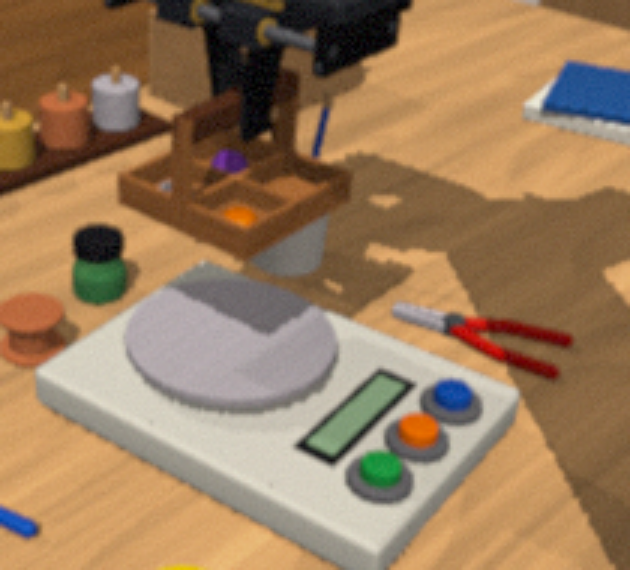

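The tray hangs level over the pan at about crop (235,190). The stones are inside and all three keys are up. Handing in.

```bash
python3 -c "
from rig import *
print(hand_in())"
```

```text
the job is handed in; nothing more can be done
None
```

I pressed the green key and then the blue one fully down and let each up, then lifted the tray level by its handle; I handed in with it held about 10 cm above the pan, both stones visible inside (the ring was too hidden in that last view to confirm), and `hand_in` returned no verdict.

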